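# Prime the bench lubricator pump

### The job

Prime the bench lubricator: press its plunger down to the stop and let it spring right back, again and again, until the indicator pin beside it stands fully out; the pin must come out by pumping, so do not touch it yourself. Only then push the shut-off lever over to its far stop to hold the pressure, and leave the plunger up. Leave the other things on the bench where they are.

Things in the scene. Friction and masses are not known exactly. Their poses are not given: they have to be found in the camera images.
- pump: grey cast pump bolted to the bench. Origin: bench level, under the plunger's axis. x: across the base plate (96 mm), away from the side to which the lever leans at the start; y: along it (from -135 to +110 mm): lever at y = -105, plunger 0, indicator pin +75 mm. Plate 12 mm thick; barrel under the plunger 53 mm wide, 80 high; pin guide 36 wide, 50 high; lever's block 36 square, 65 high
- plunger (a joint): travel of the plunger in m: 0 up (sprung), 0.022 pressed down to its stop; pressing straight down takes about 4 N at first and 8 to 10 N just before the stop, and it springs back by itself in about 0.3 s
- plunger_top (a point): middle of the flat top of the black mushroom knob on the plunger, 52 mm wide (flat part 40 mm wide), 122 mm above the bench when up, 100 mm when pressed; the point moves with it
- pin_rise (a joint): rise of the steel indicator pin in m: starts between 0 and 0.028, fully out at 0.039; friction keeps it where it is. A full plunger stroke ratchets it up 9 mm (the first stroke anything up to 11 mm); a stroke counts only if it goes to the stop and comes right back up before the next. Strokes after it is fully out do nothing
- pin_top (a point): top of the indicator pin's 13 mm wide steel cap: 57 mm above the bench with the pin in, 96 mm with it fully out; moves with the pin
- pin: the indicator pin, 9 mm shank with a 13 mm cap, not to be touched by the robot; origin on the pin's axis, 7 mm under its top
- shutoff_lever (a joint): angle of the shut-off lever in rad: 0 leaning 0.55 rad to the pump's -x side (starts at 0 to 0.15), 1.1 at its far stop, leaning 0.55 rad to +x. Its axis lies along the pump's y, 52 mm above the bench at pump x = 0, y = -105 mm; it stays where it is left and takes about 2 N at the tip
- lever_tip (a point): centre of the rounded tip of the lever's black grip, 62 mm from its pivot, the grip is 16 mm thick and ends 8 mm past this point; about 105 mm above the bench at the start and at the far stop, 114 mm half-way; moves with the lever
- oil_can: small oil can with a bent spout, 70 mm wide, 173 mm high, standing behind the pump; leave it
- jam_jar: lidded glass jar 64 mm wide, 97 mm high, loose, behind the pump; leave it
- screwdriver: screwdriver 210 mm long, lying loose in front of the pump; leave it
- tape_measure: tape measure 62x81x33 mm, loose, to the right of the pump; leave it
- safety_glasses: clear safety glasses 174x141x45 mm, loose, to the left; leave them

How it is judged (in metres and radians):
On the way, in this order (a step that is already met when the one before it is completed fails the run):
1. the indicator pin stands fully out, the lever still on its near side (value of joint pin_rise above 0.036 m and value of joint shutoff_lever below 0.4 rad), for 0.2 s.
2. the shut-off lever is over at its far stop (value of joint shutoff_lever above 0.95 rad), for 0.2 s.
At the end, for the whole second after the job is handed in: The pin stands out 36 mm or more of its 39 mm, the lever is within 0.15 rad of its far stop and the plunger is back up (within 3 mm) (value of joint pin_rise above 0.036 m and value of joint shutoff_lever above 0.95 rad and value of joint plunger below 0.003 m); the robot touches nothing.
It fails at once if the robot touched the indicator pin (contact force between any of the arm, the fingers and pin above 0.5 N).
It fails at once if the lever was pushed over before the pin was fully out (value of joint shutoff_lever above 0.4 rad and value of joint pin_rise below 0.036 m).
It fails at once if another thing on the bench was lifted, carried or pushed 30 mm away (distance of any of jam_jar, screwdriver, tape_measure, safety_glasses from where it was at the start of the episode above 0.03 m).
It also fails if it takes over 45 s, if anything falls off the work surface, if the arm or the gripper's body presses on something with over 40 N, if the wrist force passes 120 N, or if a joint passes its speed limit or range.

### The arm

A 7-joint arm with a two-finger parallel gripper is mounted at the origin on a cart in front of the work surface, level with it; the furniture and walls round the work are solid. World frame = base frame: x ahead of the robot, y to its left, z up, the work surface at z = 0. Lengths are in mm, angles in rad, forces in N, time in s.
With the tool pointing down it reaches from about 425 to 925 mm from the base axis. Payload 6.8 kg.
Tool frame: the origin (TCP) lies midway between the tips of the shut fingers; the grasp point (between the pads) lies 19 mm behind it; z points along the fingers, y is the direction in which the jaws open and shut (so a half turn about z gives the same grasp; the last joint's range is limited). The gripper opens to 85 mm and grips with 20 to 120 N. Pads are 22 mm wide; open, the fingers measure 114 mm over their backs; the gripper's body (76 mm by 85 mm) begins 54 mm behind the grasp point. The pads swing forward as they close: fully open they stand 13 mm farther back than shut.
Start: joints at [1.095, 0.477, 0.022, 1.555, -0.011, 1.109, -0.083], TCP at [242.715, -629.87, 231.308] pointing down, gripper open.
Joint ranges: [-2.96, 2.96], [-0.34, 2.1], [-1.41, 1.46], [0.24, 2.44], [-1.37, 4.51], [0.17, 1.92], [-2.96, 2.96]. Speed limits (rad/s): [2.39, 2.39, 3.14, 3.14, 3.14, 3.14, 3.14].

### API

Orientations are given as a unit quaternion [w, x, y, z].
In Python, from plant import manip, optics gives the robot as it stands. Calls block until the motion is done:
- manip.goto(position, orientation): joint-space move of the TCP to a pose.
- manip.move_straight(position, speed=150, frame=None, force_limit=None): straight line of the TCP; frame=None keeps the orientation; speed is the mean speed in mm/s. With force_limit (N) it stops when the force on the tool has changed by that much, and returns True; else False.
- manip.move_j(angles): joint-space move.
- manip.open_gripper() and manip.close(f_grip=None): open the fingers fully, or close them until they stop; f_grip is the grip in N (None keeps the last).
- manip.dwell(seconds).
- manip.ik(position, orientation): joint angles nearest the present ones, or None.
- optics.get_image(name): name is "scene" or "top" or "wrist"; returns (picture, depth): 384x512x3 uint8, blue, green, red; 384x512 float32, mm along the optical axis (not along the pixel's ray), 0 where there is no reading.
- optics.camera_info(name): a dict with "vfov" (degrees; the focal length in pixels is half the picture's height over the tangent of half this angle, whatever the lens; pixels are square), "cx", "cy" (the principal point, pixels), "pose" (4x4, takes a point from camera to world coordinates); the wrist camera has in their place "mount" (4x4, takes a point from camera to tool coordinates, whose origin is the TCP and whose axes are the flange's). Camera axes: x right, y down, z forward; pixel columns grow to the right and rows downward; lengths in mm; the calibration is good to about 2 mm. A picture is of the moment at which its call begins: read the wrist's pose just before it. camera_info takes no time and is no camera call.
A pose or a line that the arm cannot do raises manip.PlanningError and nothing moves.
- manip.finish_job(): hands the job in, once; it reports no verdict.
Trained networks look in the newest picture that a camera, given by its name, has taken for a name from the list of things; names that differ only in an ending like _2 or _b are one class to them, and where a whole thing is asked for, a point or a joint stands for the part that bears it (a point fixed in the world has none). Each returns a list of dicts, best first, with "score" (0 to 1); they miss things now and then, are a little off and sometimes report something else, mostly with a low value. They report only what shows in the picture. A call takes as long as a camera call.
- optics.boxes_of(label, camera): "location" ([x, y, z] in mm, in the coordinates of the camera as it stood for that picture, good to about 4 mm: the middle of the surface that is visible of it).
- optics.trace(label, camera): "pixels" (384x512 bool, what is visible of it).
- optics.pinpoint(label, camera): "location" ([x, y, z] in mm, in the coordinates of the camera as it stood for that picture, good to about 4 mm: a listed point, or the origin of a listed thing).
Readings, each from a call of its own:
- manip.current_time(): time.
- manip.current_joints(): joint angles.
- manip.current_dq(): joint speeds.
- manip.current_joint_efforts(): joint torques, N m.
- manip.current_ee_pos(): TCP position.
- manip.current_tcp_rot(): TCP orientation.
- manip.current_contact_force(): force on the tool from outside, world axes, zero at the start.
- manip.current_wrist_torque(): the same for the moment, N m.
- manip.current_gripper_width(): opening from 0.0 (shut) to 1.0 (fully open).
Only numpy, scipy, OpenCV 4.12 (cv2) and the standard library are available. Lean on these libraries where they do the work, as an engineer would, in place of code of your own. Each camera call takes 0.05 s, during which the arm holds its last target.

## Working session

There is one attempt and no reset: what is moved stays moved. The work goes in short steps, each a Python script; the robot and the scene stay as the last script left them, time stands still between calls to the robot, and variables do not carry over. Pictures are saved under pics/ and viewed, and the job is handed in when it is done.

```bash
ls; mkdir -p pics
cat > h.py <<'E'
import numpy as np, cv2
from plant import manip, optics
def w(cam,p):
    T=np.array(optics.camera_info(cam)["pose"]); return (T@np.r_[p,1])[:3]
E
python3 - <<'E'
from h import *
for c in ("scene","top"):
    im,d=optics.get_image(c); cv2.imwrite(f"pics/{c}0.png",im)
    i=optics.camera_info(c); print(c,i["vfov"],i["cx"],i["cy"],np.round(i["pose"],3).tolist())
    for l in ("plunger_top","pin_top","lever_tip","pump","pin"):
        for r in optics.pinpoint(l,c)[:2]: print(l,round(r["score"],2),np.round(w(c,r["location"]),1))
print(manip.current_time(),manip.current_tcp_rot())
E
```

```text
pics
scene 42.777727344458114 256.72282669774887 191.42571368094957 [[-0.712, -0.391, 0.584, -266.838], [-0.703, 0.39, -0.595, 824.095], [0.005, -0.834, -0.552, 957.042], [0.0, 0.0, 0.0, 1.0]]
plunger_top 0.52 [606.3 -89.9 125.5]
pin_top 0.74 [616.6 -14.7  72. ]
pin_top 0.57 [606.4 -89.1  -4.2]
lever_tip 0.45 [ 566.5 -188.8  110.8]
pump 0.83 [ 6.036e+02 -8.880e+01 -5.000e-01]
pin 0.51 [615.6 -13.6  71.7]
top 53.28209286905961 249.49554620789243 194.62232101275725 [[0.013, -0.991, 0.136, 490.769], [-1.0, -0.012, 0.008, -72.195], [-0.007, -0.136, -0.991, 1051.864], [0.0, 0.0, 0.0, 1.0]]
plunger_top 0.8 [601.7 -86.9 119.2]
lever_tip 0.61 [ 553.9 -184.3  107.7]
lever_tip 0.35 [603.5 -86.3   1.8]
pump 0.9 [602.7 -83.9   1.2]
pump 0.21 [752.9 -48.   -4.1]
0.6 [5.71291541e-06 9.83143254e-01 1.82836927e-01 7.40887426e-06]
```

View pics/scene0.png

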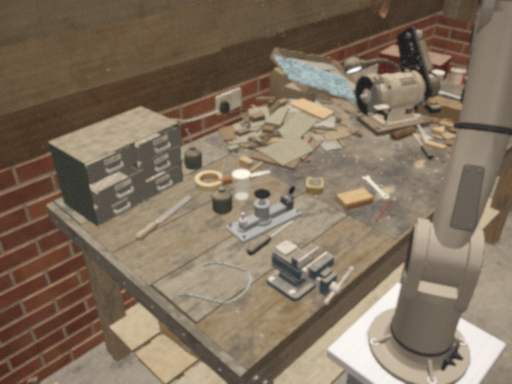

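View pics/top0.png

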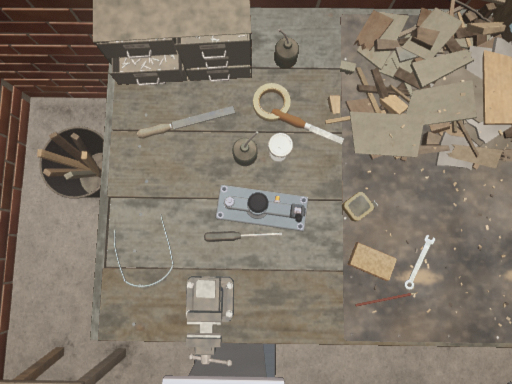

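The scene view shows the pump at about px (263,215). In the top view the pin is at (229,202), the knob at (258,203) and the lever at (298,212). The vise is nearer the robot and the oil can and jar are behind the pump. The network points agree with the stated geometry: pump y is about (0.17, 0.985), and the lever leans towards the robot. Next I'll lift, close the gripper and go above the plunger for a wrist look.

```bash
cat >> h.py <<'E'
def q(a2): return [0,np.cos(a2/2),np.sin(a2/2),0]
def ww(p,pos,R):
    M=np.array(optics.camera_info("wrist")["mount"]); return R@((M@np.r_[p,1])[:3])+pos
def pose():
    from scipy.spatial.transform import Rotation as Ro
    pos=np.array(manip.current_ee_pos()); o=manip.current_tcp_rot()
    return pos,Ro.from_quat([o[1],o[2],o[3],o[0]]).as_matrix()
E
python3 - <<'E'
from h import *
print(np.round(optics.camera_info("wrist")["mount"],2).tolist())
th=np.arctan2(0.985,0.17) # y axis dir
p0=[604,-88.4,290]
best=None
j0=np.array(manip.current_joints())
for a in (1.4,1.4-np.pi):
    s=manip.ik(p0,q(a)); print(a,None if s is None else np.round(s,2))
    if s is not None and (best is None or abs(s[6])<abs(best[1][6])): best=(a,s)
manip.close(f_grip=40)
p=np.array(manip.current_ee_pos())
manip.goto(p0,q(best[0]))
pos,R=pose(); print(pos,R.round(2).tolist())
im,d=optics.get_image("wrist"); cv2.imwrite("pics/w1.png",im)
for l in ("plunger_top","pin_top","lever_tip","pump"):
    for r in optics.pinpoint(l,"wrist")[:2]: print(l,round(r["score"],2),np.round(ww(r["location"],pos,R),1))
print(manip.current_time(),manip.current_contact_force())
E
```

```text
[[-0.0, -0.95, -0.3, 75.88], [1.0, -0.0, 0.0, -0.93], [-0.0, -0.3, 0.95, -142.75], [0.0, 0.0, 0.0, 1.0]]
1.4 [ 0.42  0.37 -0.5   1.62  0.18  1.2  -0.28]
-1.7415926535897932 [-0.78  0.63  1.28  1.7  -0.62  1.3  -2.69]
[603.78401621 -90.14287489 289.72639493] [[0.17, 0.98, -0.0], [0.98, -0.17, -0.0], [-0.0, -0.0, -1.0]]
plunger_top 0.68 [602.6 -80.6 125.7]
pin_top 0.45 [614.9 -10.   76.3]
lever_tip 0.66 [ 561.8 -182.5  109.6]
pump 0.95 [601.1 -85.9   2. ]
3.9417 [-0.01715376 -0.2279469   0.18447219]
```

View pics/w1.png

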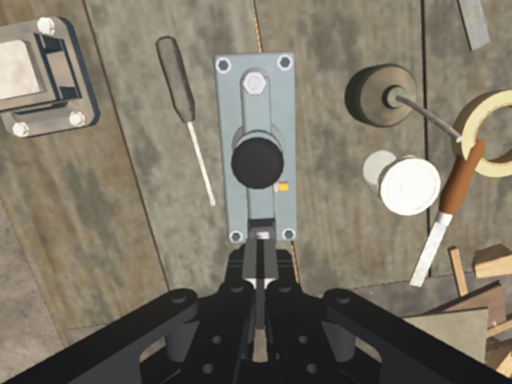

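The wrist view shows the knob at about (257,162), the pin cap at (255,83), and the lever just above the fingertips at (262,235). I'll refine the positions from depth with a second still picture.

Run:
```python
from h import *
pos,R=pose(); print(pos)
im,d=optics.get_image("wrist"); i=optics.camera_info("wrist")
f=192/np.tan(np.radians(i["vfov"]/2)); cx,cy=i["cx"],i["cy"]
def px(u,v,z): return ww([(u-cx)*z/f,(v-cy)*z/f,z],pos,R)
vv,uu=np.mgrid[:384,:512]; m=d>0
P=np.stack([(uu-cx)*d/f,(vv-cy)*d/f,d,np.ones_like(d)],-1)@np.array(i["mount"]).T
W=P[...,:3]@R.T+pos
for name,(u0,u1,v0,v1),(z0,z1) in [("knob",(220,295,125,200),(112,135)),("pin",(240,270,65,100),(52,110)),("lever",(240,285,205,240),(90,120))]:
    s=np.zeros_like(m); s[v0:v1,u0:u1]=1; s&=(W[...,2]>z0)&(W[...,2]<z1)&m
    A=W[s]; print(name,s.sum(), A.mean(0).round(1), A.min(0).round(1),A.max(0).round(1), ((A.min(0)+A.max(0))/2).round(1))
t=optics.trace("plunger","wrist")
for r in t[:1]:
    s=r["pixels"]&m&(W[...,2]>116); A=W[s]; print(r["score"],s.sum(),((A.min(0)+A.max(0))/2).round(1),np.median(A,0).round(1))
for u,v in [(222,65),(286,62),(236,237),(289,235)]: print("bolt",W[v,u].round(1))
```

```text
[603.92583902 -88.92649757 289.89926867]
knob 2168 [601.8 -81.9 120.6] [ 576.3 -108.8  113.6] [627.  -57.6 123.9] [601.7 -83.2 118.7]
pin 129 [611.  -9.  74.] [603.7 -15.1  52.1] [ 6.174e+02 -6.000e-01  7.590e+01] [610.6  -7.8  64. ]<stdin>:11: RuntimeWarning: Mean of empty slice.
  ret = um.true_divide(
Traceback (most recent call last):
ValueError: zero-size array to reduction operation minimum which has no identity
```

Run:
```python
from h import *
P=np.array([602.5,-84.5])
manip.move_straight([*P,135],speed=150,frame=q(1.43)); manip.dwell(0.3)
print(manip.current_ee_pos(),manip.current_contact_force())
r=manip.move_straight([*P,96.5],speed=50,force_limit=17)
print(r,manip.current_ee_pos(),manip.current_contact_force())
manip.dwell(0.1); print(manip.current_ee_pos(),manip.current_contact_force())
manip.move_straight([*P,132],speed=120); manip.dwell(0.4)
for c in ("scene","top"):
    im,d=optics.get_image(c); cv2.imwrite(f"pics/{c}1.png",im)
    for l in ("pin_top","plunger_top"):
        for r in optics.pinpoint(l,c)[:1]: print(l,round(r["score"],2),np.round(w(c,r["location"]),1))
pos,R=pose()
im,d=optics.get_image("wrist"); cv2.imwrite("pics/w2.png",im)
for r in optics.pinpoint("pin_top","wrist")[:1]: print(round(r["score"],2),np.round(ww(r["location"],pos,R),1))
print(manip.current_time())
```

```text
[602.7511536  -84.5675918  135.49656355] [0.11394567 0.10623883 0.33659858]
True [602.98517656 -84.50021692 100.08661252] [-2.84572493 -0.13570633  8.74704652]
[602.96837073 -84.52649479 100.08896718] [-3.6391061  -0.99493109  8.94031598]
pin_top 0.39 [610.  -11.6  81.3]
plunger_top 0.64 [607.6 -91.8 123. ]
pin_top 0.58 [612.6 -11.6  77.2]
0.69 [611.8  -9.   78.2]
7.4833
```

View pics/w2.png

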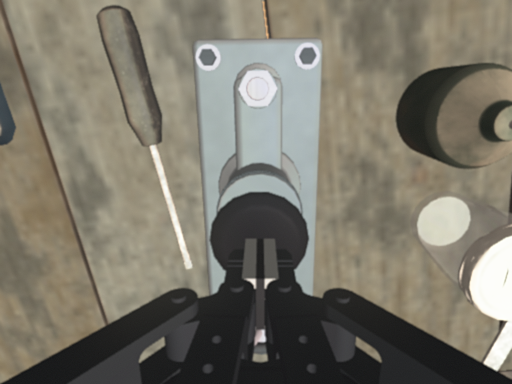

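The fingertips are centred on the knob, with the pin cap at (258,88). The first stroke reached z≈100, but the pin rise is unclear, so I'll press more firmly and measure cap depth after each stroke.

```bash
cat >> h.py <<'E'
def cloud():
    pos,R=pose(); im,d=optics.get_image("wrist"); i=optics.camera_info("wrist")
    f=192/np.tan(np.radians(i["vfov"]/2)); vv,uu=np.mgrid[:384,:512]
    P=np.stack([(uu-i["cx"])*d/f,(vv-i["cy"])*d/f,d,np.ones_like(d)],-1)@np.array(i["mount"]).T
    W=P[...,:3]@R.T+pos; W[d==0]=np.nan; return im,W
def pinz(): 
    im,W=cloud(); s=np.hypot(W[...,0]-612,W[...,1]+10)<5
    A=W[s]; return s.sum(), np.nanpercentile(A[:,2],[10,50,90]).round(1) if s.sum() else None
E
python3 - <<'E'
from h import *
P=np.array([602.5,-84.5])
print(pinz())
for k in range(2):
    r=manip.move_straight([*P,96],speed=60,force_limit=28)
    manip.dwell(0.1); print(r,manip.current_ee_pos()[2],manip.current_contact_force())
    manip.move_straight([*P,132],speed=120); manip.dwell(0.45)
    print(pinz(),manip.current_time())
E
```

```text
(np.int64(256), array([77.4, 78.2, 79.1]))
True 99.89471777760436 [-3.31722124 -0.30364806 10.76176309]
(np.int64(285), array([86.4, 87.2, 88.2])) 9.125
True 99.90004691611597 [-2.67940295 -0.65315107 10.34664558]
(np.int64(311), array([95.4, 96.2, 97.1])) 10.7167
```

The pin now reads about 96 mm, which is fully out. I'll do one confirming stroke, which is harmless if it's already at the stop, and then push the lever.

```bash
python3 - <<'E'
from h import *
P=np.array([602.5,-84.5])
manip.move_straight([*P,96],speed=60,force_limit=28); manip.dwell(0.1)
manip.move_straight([*P,132],speed=120); manip.dwell(0.4)
print(pinz(),manip.current_time())
ux=np.array([.99,-.135]); piv=np.array([588.3,-188.5])
manip.move_straight([*P,185],speed=150)
s=piv-80*ux
manip.move_straight([*s,185],speed=200)
im,d=optics.get_image("top"); cv2.imwrite("pics/top2.png",im)
for r in optics.pinpoint("lever_tip","top")[:1]: print(round(r["score"],2),np.round(w("top",r["location"]),1))
im,d=optics.get_image("wrist"); cv2.imwrite("pics/w3.png",im)
print(manip.current_time(),manip.current_ee_pos())
E
python3 -c "
import cv2,numpy as np
a=cv2.imread('pics/top2.png')[150:260,180:340];b=cv2.imread('pics/w3.png')
cv2.imwrite('pics/c3.png',np.hstack([cv2.resize(a,(400,275)),cv2.resize(b,(367,275))]))"
```

```text
(np.int64(312), array([95.5, 96.4, 97.4])) 12.2417
13.7 [ 510.08107817 -176.27687008  184.97435119]
```

View pics/c3.png

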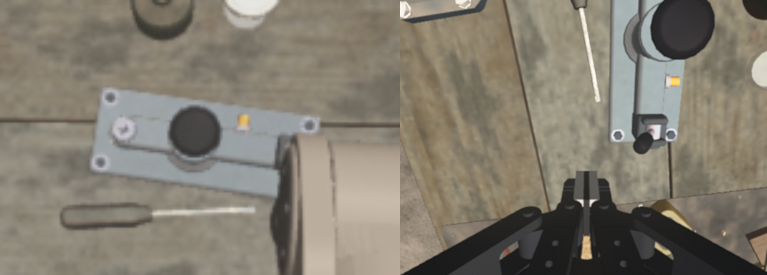

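The pin didn't rise any further (96.4 mm), so it is at its stop. In the wrist view the lever grip is to the right of the fingertips. I'll check its position and then push.

Run:
```python
from h import *
pos,R=pose()
for r in optics.pinpoint("lever_tip","wrist")[:2]: print(round(r["score"],2),np.round(ww(r["location"],pos,R),1))
ux=np.array([.99,-.135]); piv=np.array([588.3,-188.5]); s=piv-80*ux
b=manip.move_straight([*s,84],speed=120,force_limit=10); print(b,manip.current_ee_pos())
if b: raise SystemExit
e=piv+25*ux
manip.dwell(0.2); print(manip.current_contact_force())
b=manip.move_straight([*e,84],speed=60,force_limit=10); manip.dwell(0.3)
p=np.array(manip.current_ee_pos()); print(b,p,(p[:2]-piv)@ux,manip.current_contact_force(),manip.current_time())
im,d=optics.get_image("wrist"); cv2.imwrite("pics/w4.png",im)
```

```text
0.96 [ 562.6 -181.5  106.4]
False [ 509.72112066 -177.75996386   84.64477858]
[ 0.31172723  1.08448699 -0.81713146]
True [ 591.38450664 -188.92223732   82.66454387] 3.110663615287605 [-3.68688954  0.3882175   4.9343084 ] 16.5333
```

View pics/w4.png

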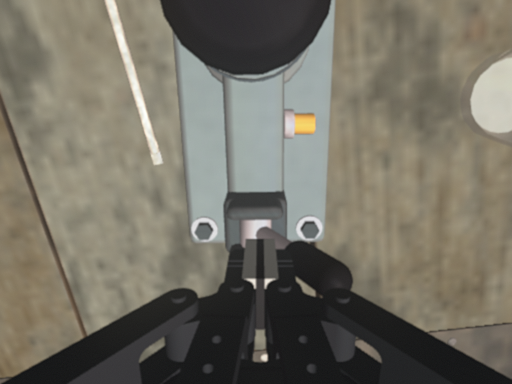

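The lever now leans to +x, with the grip at about (325,265). I'll back off, lift, and measure the tip.

```bash
python3 - <<'E'
from h import *
ux=np.array([.99,-.135]); uy=np.array([.135,.99]); piv=np.array([588.3,-188.5])
p=np.array(manip.current_ee_pos())
manip.move_straight([*(p[:2]-30*ux),84],speed=120)
manip.move_straight([*(p[:2]-40*ux),240],speed=180)
pt=piv-90*uy-60*ux
manip.move_straight([*pt,240],speed=180); manip.dwell(.3)
pos,R=pose(); im,W=cloud(); cv2.imwrite("pics/w5.png",im)
for l in ("lever_tip","pin_top","plunger_top"):
  for r in optics.pinpoint(l,"wrist")[:1]: print(l,round(r["score"],2),np.round(ww(r["location"],pos,R),1))
D=W[...,:2]-piv; X=D@ux; Y=D@uy; Z=W[...,2]
s=(abs(Y)<20)&(Z>66)&(abs(X)<60)&(Z<118)
print("lever X,Z",s.sum(),np.percentile(X[s],[2,50,98]).round(1),np.percentile(Z[s],[2,50,98]).round(1), np.median(Y[s]))
k=np.hypot(W[...,0]-602,W[...,1]+84)<15; print("knob",np.nanmedian(Z[k])); 
im,d=optics.get_image("top"); cv2.imwrite("pics/top5.png",im)
im,d=optics.get_image("scene"); cv2.imwrite("pics/scene5.png",im)
for l in ("lever_tip","pin_top","plunger_top"):
  for r in optics.pinpoint(l,"scene")[:1]: print(l,round(r["score"],2),np.round(w("scene",r["location"]),1))
print(manip.current_time(),manip.current_contact_force())
E
python3 -c "
import cv2,numpy as np
a=cv2.imread('pics/scene5.png')[130:270,170:350];b=cv2.imread('pics/w5.png')
cv2.imwrite('pics/c5.png',np.hstack([cv2.resize(a,(390,300)),cv2.resize(b,(400,300))]))"
```

```text
lever_tip 0.94 [ 618.4 -186.1  103.3]
lever X,Z 979 [ 4.  22.2 36.9] [ 66.4 100.9 113.1] 0.7166929744771328
knob nan
lever_tip 0.62 [ 623.4 -196.8  104.5]
pin_top 0.59 [610.6  -9.9 101.2]
plunger_top 0.6 [606.1 -89.2 122. ]
19.4083 [ 0.2088905  -0.69098937 -0.6777538 ]
  return np.nanmean(a, axis, out=out, keepdims=keepdims)
```

View pics/c5.png

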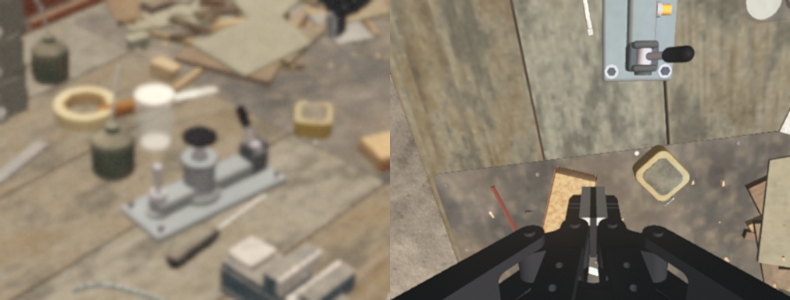

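The lever tip measures near X≈31 mm and the grip top is 113 mm high, which matches the far stop. The scene view shows the lever over, the plunger up and the pin standing out. There's time left, so I'll give it one firmer confirming push higher on the grip.

Run:
```python
from h import *
ux=np.array([.99,-.135]); uy=np.array([.135,.99]); piv=np.array([588.3,-188.5])
def at(x,z,**k): return manip.move_straight([*(piv+x*ux),z],**k)
at(-40,200,speed=200); b=at(-40,96,speed=120,force_limit=10); print(b)
manip.dwell(.2)
b=at(25,96,speed=50,force_limit=20); 
p=np.array(manip.current_ee_pos()); print(b,(p[:2]-piv)@ux,p[2],manip.current_contact_force())
manip.dwell(.2); print(manip.current_contact_force())
at(-25,96,speed=120); at(-40,240,speed=180)
manip.move_straight([*(piv-60*uy-60*ux),260],speed=200); manip.dwell(.3)
pos,R=pose(); im,W=cloud(); cv2.imwrite("pics/w6.png",im)
for r in optics.pinpoint("lever_tip","wrist")[:1]: print(round(r["score"],2),np.round(ww(r["location"],pos,R),1))
D=W[...,:2]-piv; X=D@ux; Y=D@uy; Z=W[...,2]
s=(abs(Y)<20)&(Z>66)&(abs(X)<60)&(Z<118)
print("lever X,Z",s.sum(),np.percentile(X[s],[2,50,98]).round(1),np.percentile(Z[s],[2,50,98]).round(1))
optics.get_image("scene")
for l in ("lever_tip","pin_top","plunger_top"):
  for r in optics.pinpoint(l,"scene")[:1]: print(l,round(r["score"],2),np.round(w("scene",r["location"]),1))
print(manip.current_time())
```

```text
False
True 11.09831532746802 95.42083700339008 [-4.90960308  1.42541402  9.4975065 ]
[-5.0074089   1.55116405  9.21196068]
0.58 [ 617.8 -189.4  105.9]
lever X,Z 782 [ 2.5 22.1 37.3] [ 66.2 101.  113.3]
lever_tip 0.51 [ 625.3 -193.9  105.2]
plunger_top 0.64 [606.4 -89.  123.6]
24.9833
```

The lever didn't move under 20 N, and contact came at x≈11 mm against a predicted 10.5, so it is at its stop. I'm handing in.

Run:
```python
from h import *
manip.finish_job(); print(manip.current_time())
```

```text
the job is handed in; nothing more can be done
the job is handed in; nothing more can be done
```

The lubricator is primed and the job is handed in; the last clock reading before that was about 25 s. I pressed the plunger four times with the shut fingers, let it spring up each time, then pushed the shut-off lever over to its far stop and backed away.

- **Pin:** its cap read 78, 87 and 96 mm above the bench after the first three strokes. It stayed at 96 mm after a fourth, confirming stroke, so it is fully out. I did not touch it.
- **Lever:** the tip is about 30 mm to the +x side, with the grip top at 113 mm, which matches the far stop. A second push stopped by the 20 N limit did not move it.
- **Plunger:** the top reads about 123 mm above the bench, so it is up. The gripper was clear of everything when I handed in.
- **Did not agree or not confirmed:**
  - Scene-camera positions differ from the wrist camera's by a few millimetres, up to about 10 mm in y.
  - In the very last look the network did not report the pin. The look before that put its top at 101 mm, from the less exact scene camera.
  - My last wrist depth check of the knob gave no reading, because it was out of view.
  - I did not measure the loose things on the bench again. Of these, the jar and screwdriver look undisturbed in the pictures, and I kept the gripper clear of all of them.

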